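Gauge the pad height of a heat-spreader block

ROBOT

A 7-joint arm with a two-finger parallel gripper is mounted at the origin on the work surface. World frame = base frame: x ahead of the robot, y to its left, z up, the work surface at z = 0. Lengths are in m, angles in rad, forces in N, time in s.
With the tool pointing down it reaches from about 0.4 to 0.875 m from the base axis. Payload 6.5 kg.
Tool frame: the origin (TCP) lies on the centre line of the jaws, within the pads' length; the fingertips stand 19 mm ahead of it and the grasp point (between the pads) is the TCP; z points along the fingers, y is the direction in which the jaws open and shut (so a half turn about z gives the same grasp; the last joint's range is limited). The gripper opens to 85 mm and grips with 20 to 120 N. Pads are 22 mm wide; open, the fingers measure 114 mm over their backs; the gripper's body (76 mm by 85 mm) begins 54 mm behind the grasp point. The pads swing forward as they close: fully open they stand 13 mm farther back than shut.
Start: joints at [1.136, 0.536, -0.004, 1.538, 0.003, 1.067, -0.071], TCP at [0.234, -0.606, 0.25] pointing down, gripper open.
Joint ranges: [-2.7, 2.7], [-0.37, 2.16], [-1.27, 1.26], [0.24, 2.4], [-1.31, 4.45], [0.19, 1.91], [-2.76, 2.76]. Speed limits (rad/s): [2.39, 2.39, 3.14, 3.14, 3.14, 3.14, 3.14].

INTERFACE

Orientations are given as a unit quaternion [x, y, z, w].
In Python, from workcell import bot, kin, capture, camera_params, finish_job, finder gives the robot as it stands. The module is installed in compiled form; this text tells all that it offers. Calls block until the motion is done:
- bot.goto(position, orientation): joint-space move of the TCP to a pose.
- bot.line_to(position, ori=None, vel=0.15): straight line of the TCP; ori=None keeps the orientation; vel is the mean speed in m/s.
- bot.move_joints(angles): joint-space move.
- bot.gripper_to(opening, strength=None): opening from 0.0 (shut) to 1.0 (fully open); strength is the grip in N (None keeps the last); returns when the fingers have stopped.
- bot.dwell(seconds).
- kin.solve_ik(position, orientation): joint angles nearest the present ones, or None.
- bot.read_state(): the state.
- capture(name): name is "scene" or "top" or "wrist"; returns (picture, depth): 420x560x3 uint8, red, green, blue; 420x560 float32, m along the optical axis (not along the pixel's ray), 0 where there is no reading.
- camera_params(name): a dict with "fovy" (degrees; the focal length in pixels is half the picture's height over the tangent of half this angle, whatever the lens; pixels are square), "cx", "cy" (the principal point, pixels), "cam_to_world" (4x4, takes a point from camera to world coordinates). Camera axes: x right, y down, z forward; pixel columns grow to the right and rows downward; lengths in m; the calibration is good to about 2 mm. A picture is of the moment at which its call begins: read the wrist's pose just before it. camera_params takes no time and is no camera call; for the wrist camera it gives the pose at the moment of the call.
A pose or a line that the arm cannot do raises bot.IKError and nothing moves.
- finish_job(): hands the job in, once; it reports no verdict.
Trained networks look in the newest picture that a camera, given by its name, has taken for a name from the list of things; names that differ only in an ending like _2 or _b are one class to them, and where a whole thing is asked for, a point or a joint stands for the part that bears it (a point fixed in the world has none). Each returns a list of dicts, best first, with "confidence" (0 to 1); they miss things now and then, are a little off and sometimes report something else, mostly with a low value. They report only what shows in the picture. A call takes as long as a camera call. They do not tell look-alikes from the thing itself.
- finder.recognise(label, camera): "box" ([left, top, width, height] in pixels, round what is visible of it).
The state is a dict: "t": time; "joint_positions": joint angles; "qd": joint speeds; "tau": joint torques, N m; "ee_pos": TCP position; "orientation": TCP orientation; "contact_force": force on the tool from outside, world axes, zero at the start; "ft_torque": the same for the moment, N m; "grip_width": opening from 0.0 (shut) to 1.0 (fully open).
Only numpy, scipy, OpenCV 4.12 (cv2) and the standard library are available. Lean on these libraries where they do the work, as an engineer would, in place of code of your own. Each camera call takes 0.05 s, during which the arm holds its last target. There are 200 camera calls.

TASK

Set the aluminium heat-spreader block, the one with the raised square pad, pad up on the steel surface plate and let go of it. Then take the bridge height gauge by its handle and lower it gently and squarely over the block until both its legs stand flat on the plate and its sprung foot rests on top of the pad, and leave it standing there showing the pad's height. Leave the other blocks and bench things where they are, and do not tip the gauge over.

Things in the scene. Friction and masses are not known exactly. Their poses are not given: they have to be found in the camera images.
- plate: Fixed steel surface plate, 200 x 200 mm, 20 mm thick, flat on the table. Origin at the centre of its underside (its top is at z +20 mm); x and y along its edges.
- block: Loose aluminium block, 0.13 kg: base 70 (x) by 36 (y) by 14 mm high with a raised square pad, 26 x 26 mm, 10 mm high, so 24 mm in all. The pad's centre lies 14 mm towards +x from the middle; two dark holes mark the -x end. Origin at the centre of the base's underside, z up. Starts on the table, pad up; grip it across the 36 mm sides.
- pad_top (a point): Centre of the top face of the block's raised pad: 14 mm towards +x and 24 mm above the block's origin.
- gauge: Loose steel bridge gauge, 0.45 kg, 114 mm high: two legs 40 (x) by 14 (y) by 56 mm high at y -45 and +45 mm (76 mm clear between), a crossbar (28 by 104 mm, z 56 to 68 mm) and an upright black handle, 20 mm thick in x, 40 mm wide in y, z 68 to 114 mm. Origin midway between the legs at the level of their undersides, z up. Starts standing on the wooden rest.
- gauge_grip (a point): Middle of the gauge's black handle, 93 mm above the underside of the legs on the gauge's axis; grip it here across its 20 mm thickness (along the gauge's x).
- foot (a joint): The gauge's reading, m: height of the sprung foot's underside above the legs' undersides, 0 (down) to 0.040. The foot is a 14 mm disc on a rod on the gauge's z axis, midway between the legs. A weak spring pushes it down (1.6 N at 0.024, weight included); the gauge's weight keeps the legs seated against it. A thin pointer on it moves over a white scale on one leg.
- foot_tip (a point): Centre of the underside of the gauge's sprung foot.
- rest: Fixed wooden rest board for the gauge, 100 x 140 mm, its top 12 mm above the table. Origin at the centre of its underside.
- bar: Bystander: plain long aluminium bar, 90 x 24 x 14 mm with three dark holes and no pad. Origin at the centre of its underside. Leave it.
- slab: Bystander: plain aluminium block 50 x 44 x 20 mm with two dark holes and no pad. Origin at the centre of its underside. Leave it.
- board: Bystander: green circuit board with components, 100 x 160 mm, about 35 mm high, beyond the plate. Leave it.
- jar: Bystander: amber glass jar, 52 mm across, 75 mm high. Leave it.
- spool: Bystander: grey spool, 54 mm across, 42 mm high. Leave it.
- screwdriver: Bystander: screwdriver lying between the robot and the plate. Leave it.
- mug: Bystander: white mug, 78 mm across, 90 mm high, at the left side. Leave it.
Things that resemble listed ones, but are neither listed nor needed, are in the scene too. Leave any purple look-alike of the gauge alone. What is shaped like the block but purple is not meant.

How it is judged:
On the way, in this order (a step that is already met when the one before it is completed fails the run):
1. the block with the pad lies pad up on the plate, released (z of block in the frame of plate between 0.0175 and 0.0235 m and x of block in the frame of plate between -0.1 and 0.1 m and y of block in the frame of plate between -0.1 and 0.1 m and angle between block's own z axis and vertical below 0.06 rad and linear speed of block below 0.02 m/s and contact force between the fingers and block below 0.5 N), for 0.3 s.
2. the gauge stands on the plate over the block, its foot on the pad (z of block in the frame of plate between 0.0175 and 0.0235 m and x of block in the frame of plate between -0.1 and 0.1 m and y of block in the frame of plate between -0.1 and 0.1 m and angle between block's own z axis and vertical below 0.06 rad and linear speed of each of block, gauge below 0.02 m/s and z of gauge in the frame of plate between 0.0175 and 0.0225 m and angle between gauge's own z axis and vertical below 0.05 rad and value of joint foot between 0.0225 and 0.0255 m and horizontal distance between foot_tip and pad_top below 0.015 m and angular speed of gauge below 0.1 rad/s), for 0.3 s.
At the end, for the whole second after the job is handed in: Block pad up, flat on the plate (tilt < 0.06 rad, middle over the plate); gauge upright (tilt < 0.05 rad), legs on the plate (within 2.5 mm of its top), foot within 15 mm of the pad centre and reading 22.5 to 25.5 mm; both released and at rest (all of step 2 and contact force between the fingers and block below 0.5 N and contact force between the fingers and gauge below 0.5 N); the robot touches nothing.
It fails at once if the gauge or block is banged down or pressed hard (gauge on the plate over 60 N, gauge on the block over 25 N) (contact force between gauge and plate above 60 N or contact force between gauge and block above 25 N).
It fails at once if the gauge is dropped: moving faster than 0.3 m/s less than 30 mm above the plate (horizontal distance between gauge and plate below 0.1 m and z of gauge in the frame of plate below 0.05 m and linear speed of gauge above 0.3 m/s).
It fails at once if the gauge is tipped over (more than 0.6 rad) (angle between gauge's own z axis and vertical above 0.6 rad).
It fails at once if a bystander is moved by more than 30 mm (distance of any of bar, slab, board, jar, spool, screwdriver, mug from where it was at the start of the episode above 0.03 m).
It also fails if it takes over 58 s, if anything falls off the work surface, if the arm or the gripper's body presses on something with over 40 N, if the wrist force passes 120 N, or if a joint passes its speed limit or range.

## Working session

There is one attempt and no reset: what is moved stays moved. The work goes in short steps, each a Python script; the robot and the scene stay as the last script left them, time stands still between calls to the robot, and variables do not carry over. Pictures are saved under pics/ and viewed, about 8 in all and at most 12, crops included, and the job is handed in when it is done.

```bash
mkdir -p pics
cat > h.py <<'E'
import numpy as np, cv2
from workcell import bot, kin, capture, camera_params, finish_job, finder
def cloud(cam):
    p=camera_params(cam); im,d=capture(cam)
    f=210/np.tan(np.radians(p["fovy"])/2)
    v,u=np.mgrid[:420,:560]
    P=np.stack([(u-p["cx"])/f*d,(v-p["cy"])/f*d,d],-1)
    T=np.array(p["cam_to_world"])
    W=P@T[:3,:3].T+T[:3,3]; W[d==0]=np.nan
    return im,W
def save(n,im,s=1): cv2.imwrite("pics/"+n,cv2.resize(im[:,:,::-1],None,fx=s,fy=s,interpolation=cv2.INTER_CUBIC))
E
python3 - <<'E'
from h import *
np.set_printoptions(precision=3,suppress=True)
ims=[]
for c in("scene","top"):
    im,W=cloud(c); np.savez(c,im=im,W=W); save(c+".png",im,1.4)
    print(c,np.array(camera_params(c)["cam_to_world"])[:3])
    for l in("plate","block","gauge","rest","bar","slab"):
        for r in finder.recognise(l,c)[:3]:
            x,y,w,h=map(int,r["box"]); q=W[y+h//2,x+w//2]
            print(l,[x,y,w,h],round(r["confidence"],2),q)
print(bot.read_state()["t"])
E
```

```text
scene [[-0.539  0.46  -0.706  1.457]
 [ 0.842  0.305 -0.445  0.636]
 [ 0.01  -0.834 -0.551  0.82 ]]
plate [220, 205, 100, 58] 0.8 [0.559 0.032 0.019]
block [173, 201, 21, 14] 0.6 [ 0.595 -0.268  0.019]
block [154, 193, 11, 13] 0.6 [ 0.602 -0.364  0.023]
gauge [311, 233, 43, 49] 0.93 [ 0.532  0.219 -0.   ]
gauge [376, 185, 27, 45] 0.59 [0.308 0.287 0.067]
bar [357, 226, 9, 23] 0.76 [0.42  0.254 0.013]
bar [315, 232, 37, 49] 0.34 [0.605 0.255 0.069]
slab [207, 179, 22, 14] 0.58 [ 0.428 -0.265  0.017]
top [[-0.016 -0.984  0.175  0.371]
 [-1.     0.014 -0.013  0.054]
 [ 0.01  -0.175 -0.984  1.06 ]]
plate [245, 170, 87, 87] 0.81 [0.537 0.021 0.018]
block [395, 180, 19, 27] 0.9 [ 0.586 -0.278  0.013]
block [434, 179, 25, 25] 0.87 [ 0.588 -0.382  0.024]
gauge [169, 179, 53, 26] 0.97 [0.58  0.243 0.087]
gauge [166, 305, 27, 48] 0.89 [0.266 0.274 0.082]
gauge [246, 104, 66, 40] 0.56 [0.777 0.04  0.011]
rest [168, 174, 58, 45] 0.56 [0.584 0.251 0.019]
bar [189, 251, 25, 34] 0.58 [0.403 0.239 0.014]
slab [398, 254, 22, 21] 0.68 [ 0.405 -0.277  0.017]
slab [246, 173, 85, 86] 0.23 [0.53  0.021 0.02 ]
0.7
```

View pics/top.png

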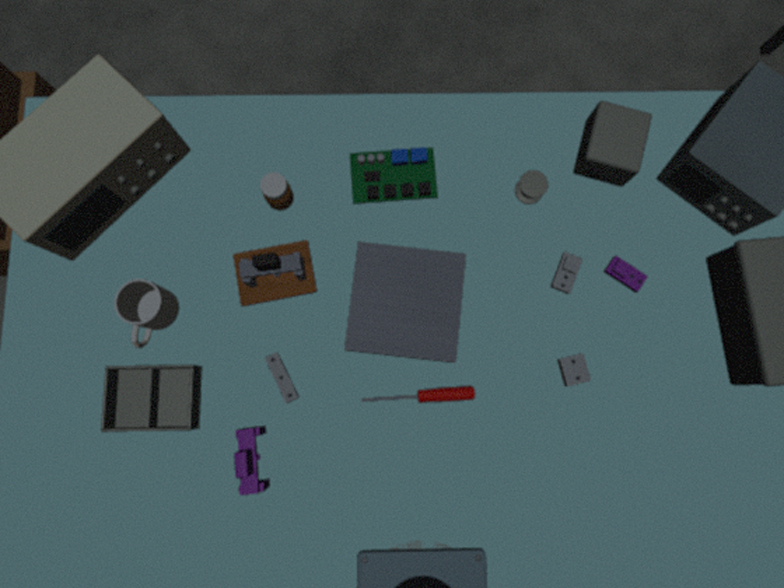

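Run:
```python
from h import *
im=np.load("top.npz")["im"]
a=cv2.resize(im[160:220,380:470],(720,480),interpolation=cv2.INTER_CUBIC)
save("blk.png",a)
# wrist camera mounting
s=bot.read_state(); print(s["ee_pos"],s["orientation"]); print(np.round(camera_params("wrist")["cam_to_world"],3))
```

```text
[ 0.23430808 -0.60631691  0.25033094] [ 9.83045999e-01  1.83359107e-01 -1.79558654e-05  4.44669724e-05]
[[ 0.36  -0.895 -0.264  0.301]
 [-0.933 -0.345 -0.102 -0.581]
 [ 0.     0.283 -0.959  0.374]
 [ 0.     0.     0.     1.   ]]
```

View pics/blk.png

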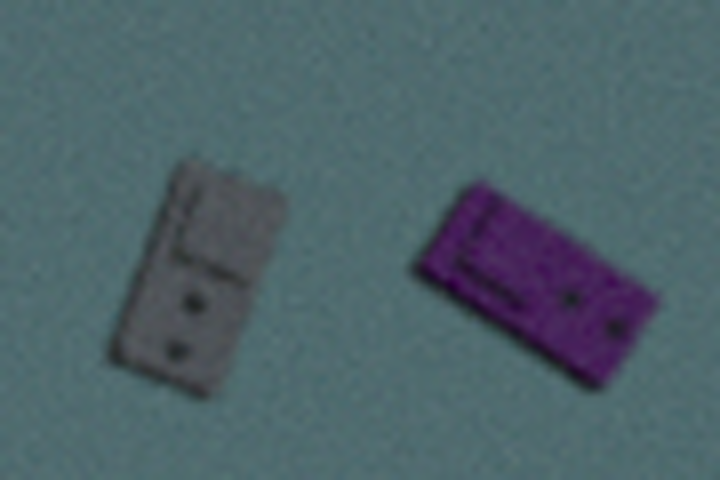

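Raw top pixels: the grey padded block is at (404,194), and its purple look-alike, which I won't touch, is at (447,196). The bar at (201,270) and slab (409,264) have no pad. The crop confirms the grey one, with a square pad and two holes. The grey gauge stands on the rest at (195,190); the purple gauge is at (180,329). Next is a closer look with the wrist camera.

```bash
cat >> h.py <<'E'
def Q(psi): return [np.cos(psi/2),np.sin(psi/2),0,0]
def rect(W,c,r,z0,z1):
    m=(np.hypot(W[...,0]-c[0],W[...,1]-c[1])<r)&(W[...,2]>z0)&(W[...,2]<z1)
    m=cv2.morphologyEx(m.astype(np.uint8),cv2.MORPH_OPEN,np.ones((3,3),np.uint8))
    n,L,S,_=cv2.connectedComponentsWithStats(m)
    if n<2: return None
    k=1+np.argmax(S[1:,4]); P=W[L==k]
    (x,y),(w,h),a=cv2.minAreaRect((P[:,:2]*1000).astype(np.float32))
    if w<h: w,h,a=h,w,a+90
    return dict(c=np.round([x/1000,y/1000],4),size=np.round([w,h],1),yaw=round((a+90)%180-90,2),z=np.round(np.nanpercentile(P[:,2],[5,50,95]),4),n=len(P))
E
python3 - <<'E'
from h import *
T=np.load("top.npz")["W"]
print("plate",rect(T,(.54,.02),.16,.013,.03))
print("handle",rect(T,(.58,.243),.09,.11,.14)); print("bar",rect(T,(.58,.243),.1,.05,.095)); print("rest",rect(T,(.58,.25),.1,.007,.02))
psi=np.radians(-21)
for p in([.59,-.275,.2],[.58,.243,.2],[.54,.02,.2]):
  for a in(-111,-90,-21,0,69,90,159,180):
    j=kin.solve_ik(p,Q(np.radians(a))); print(p,a,None if j is None else np.round(j,2))
bot.goto([.585,-.275,.2],Q(psi))
im,W=cloud("wrist"); np.savez("w1",im=im,W=W); save("w1.png",im)
print("block",rect(W,(.59,-.275),.07,.008,.03)); print("pad",rect(W,(.59,-.275),.07,.0195,.03))
print(bot.read_state()["t"])
E
```

```text
plate {'c': array([0.5339, 0.0171]), 'size': array([200.2, 200.2]), 'yaw': -7.34, 'z': array([0.0162, 0.0195, 0.0226]), 'n': 6164}
handle {'c': array([0.5888, 0.251 ]), 'size': array([39.6, 20.7]), 'yaw': -85.75, 'z': array([0.1143, 0.1248, 0.1278]), 'n': 166}
bar {'c': array([0.589 , 0.2512]), 'size': array([104.2,  39.9]), 'yaw': -82.73, 'z': array([0.0636, 0.0788, 0.0839]), 'n': 458}
rest {'c': array([0.591 , 0.2563]), 'size': array([140.1, 100.1]), 'yaw': -79.57, 'z': array([0.0085, 0.0115, 0.015 ]), 'n': 1177}
[0.59, -0.275, 0.2] -111 [-0.28  0.87  1.09  1.62 -0.82  1.18 -2.51]
[0.59, -0.275, 0.2] -90 [ 0.15  0.61  0.31  1.59 -0.21  0.98 -2.61]
[0.59, -0.275, 0.2] -21 [ 0.34  0.59  0.04  1.58 -0.02  0.97 -1.55]
[0.59, -0.275, 0.2] 0 [ 0.39  0.59 -0.04  1.58  0.03  0.97 -1.22]
[0.59, -0.275, 0.2] 69 [ 0.55  0.61 -0.27  1.57  0.18  0.99 -0.14]
[0.59, -0.275, 0.2] 90 [ 0.6   0.62 -0.35  1.56  0.24  1.    0.19]
[0.59, -0.275, 0.2] 159 [ 0.76  0.67 -0.59  1.55  0.41  1.05  1.27]
[0.59, -0.275, 0.2] 180 [ 0.8   0.68 -0.66  1.55  0.46  1.07  1.6 ]
[0.58, 0.243, 0.2] -111 [ 0.21  0.82 -
[... 587 characters left out ...]
.65  0.67 -1.07  1.83  0.67  1.06  2.46]
[0.54, 0.02, 0.2] -21 [ 0.09  0.43 -0.27  1.86  0.14  0.87 -2.18]
[0.54, 0.02, 0.2] 0 [ 0.14  0.44 -0.33  1.86  0.18  0.87 -1.85]
[0.54, 0.02, 0.2] 69 [ 0.28  0.46 -0.51  1.85  0.28  0.9  -0.73]
[0.54, 0.02, 0.2] 90 [ 0.32  0.48 -0.56  1.85  0.32  0.91 -0.39]
[0.54, 0.02, 0.2] 159 [ 0.44  0.52 -0.73  1.84  0.42  0.94  0.72]
[0.54, 0.02, 0.2] 180 [ 0.47  0.54 -0.78  1.84  0.46  0.95  1.06]
block {'c': array([ 0.5844, -0.2799]), 'size': array([69.9, 36. ]), 'yaw': -23.68, 'z': array([0.0125, 0.014 , 0.0242]), 'n': 3044}
pad {'c': array([ 0.5969, -0.2856]), 'size': array([26.4, 25.9]), 'yaw': -22.38, 'z': array([0.0224, 0.0236, 0.0248]), 'n': 910}
2.5167
```

View pics/w1.png

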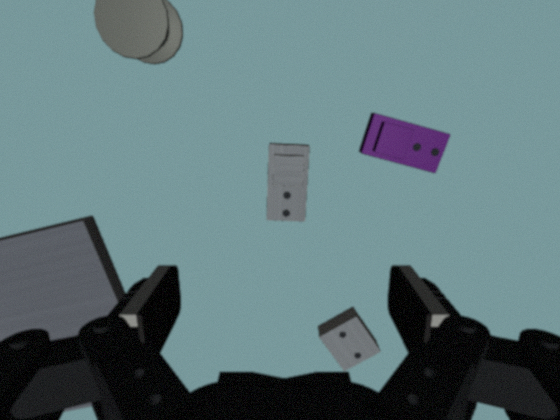

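```bash
cat >> h.py <<'E'
def down(p,psi,zmin,step=.0007,thr=2.0):
    f0=bot.read_state()["contact_force"][2]; z=p[2]
    while z>zmin:
        z-=step; bot.line_to([p[0],p[1],z],vel=.02)
        f=bot.read_state()["contact_force"][2]
        if f-f0>thr: break
    print("down z",round(z,4),"ee",bot.read_state()["ee_pos"][2],"df",f-f0)
    return z
E
python3 - <<'E'
from h import *
g=np.radians(-23.7); zg=.022
bx,by=.5844,-.2799
bot.gripper_to(.62,40)
bot.goto([bx,by,.08],Q(g)); bot.line_to([bx,by,zg],vel=.08)
print("f",np.round(bot.read_state()["contact_force"],2),bot.read_state()["ee_pos"])
bot.gripper_to(0.,40); print("w",bot.read_state()["grip_width"])
bot.line_to([bx,by,.13],vel=.15)
print("held",bot.read_state()["grip_width"],np.round(bot.read_state()["contact_force"],2))
p=np.radians(-7.3); t=np.array([.534,.017])-.014*np.array([np.cos(p),np.sin(p)])
bot.goto([*t,.13],Q(p)); bot.line_to([*t,zg+.023],vel=.08)
bot.dwell(.1)
z=down([*t,zg+.023],p,zg+.0185)
bot.gripper_to(.62); bot.line_to([*t,.12],vel=.15)
print(bot.read_state()["t"])
# look at block on plate from behind
im,W=cloud("wrist"); save("w2.png",im)
print("block",rect(W,t,.07,.027,.06)); print("pad",rect(W,t,.07,.0395,.06)); print("plate",np.nanmedian(W[(np.hypot(W[...,0]-t[0],W[...,1]-t[1])<.09)&(W[...,2]<.027)&(W[...,2]>.01)][:,2]))
E
```

```text
f [-0.37 -0.68 -0.39] [ 0.58470792 -0.28007401  0.02226051]
w 0.4084755699560092
held 0.40695220395611614 [ 0.29  0.17 -1.66]
down z 0.0422 ee 0.04278508207868534 df 7.911865539091303
9.9917
block {'c': array([0.5194, 0.0188]), 'size': array([70.3, 36.2]), 'yaw': -7.12, 'z': array([0.0326, 0.034 , 0.0442]), 'n': 6108}
pad {'c': array([0.5335, 0.017 ]), 'size': array([26.3, 25.8]), 'yaw': -6.57, 'z': array([0.0424, 0.0436, 0.0446]), 'n': 1885}
plate 0.019600553570598964
```

View pics/w2.png

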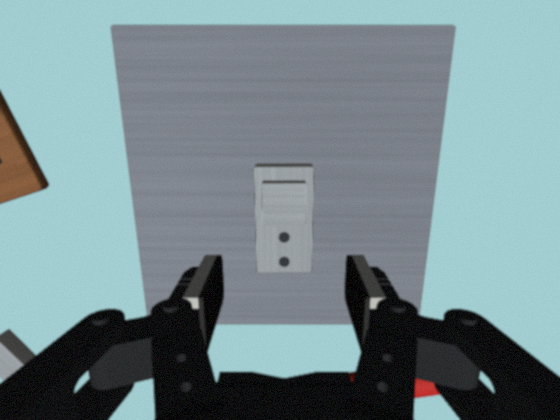

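The block sits pad up at the plate centre (pad at about (285,200) in the wrist picture) and is released. Now the gauge.

Run:
```python
from h import *
bot.gripper_to(.75)
bot.goto([.589,.251,.25],Q(np.radians(97)))
im,W=cloud("wrist"); np.savez("w3",im=im,W=W); save("w3.png",im)
print("handle",rect(W,(.589,.251),.06,.105,.14)); print("all",rect(W,(.589,.251),.09,.055,.14)); print("crossbar",rect(W,(.589,.251),.09,.07,.09))
print(bot.read_state()["t"])
```

```text
handle {'c': array([0.589 , 0.2526]), 'size': array([39.6, 20. ]), 'yaw': -82.73, 'z': array([0.1169, 0.1253, 0.1265]), 'n': 1533}
all {'c': array([0.5896, 0.2524]), 'size': array([103.7,  41. ]), 'yaw': -83.08, 'z': array([0.0672, 0.0801, 0.1261]), 'n': 4374}
crossbar {'c': array([0.5863, 0.2765]), 'size': array([55.1, 27.7]), 'yaw': -83.89, 'z': array([0.0784, 0.0796, 0.081 ]), 'n': 1544}
11.5167
```

View pics/w3.png

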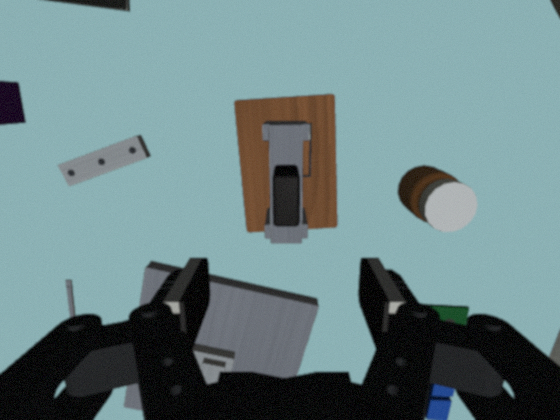

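The picture shows the grey gauge on the wooden rest, with its black handle at (287,195) and square to the jaws. The jar at (450,205) is clear. I'll grasp, carry and lower it, stopping on contact force.

Run:
```python
from h import *
psi=np.radians(97); g=[.589,.2525]; zg=.1052
bot.goto([*g,.16],Q(psi)); bot.line_to([*g,zg],vel=.08)
s=bot.read_state(); print(s["ee_pos"],np.round(s["contact_force"],2))
bot.gripper_to(0.,60); print("w",bot.read_state()["grip_width"])
bot.line_to([*g,.22],vel=.08); bot.dwell(.2)
s=bot.read_state(); print("held",s["grip_width"],np.round(s["contact_force"],2),np.round(s["ft_torque"],2))
t=[.5337,.017]; q=np.radians(90-7.0)
bot.line_to([*t,.22],Q(q),vel=.12)
bot.line_to([*t,.145],vel=.06); bot.dwell(.3)
im,W=cloud("scene"); x=im[150:290,190:370]; save("s1.png",x,4)
s=bot.read_state(); print(s["ee_pos"],s["t"],np.round(s["contact_force"],2))
```

```text
[0.5892498  0.25275227 0.10546441] [-0.47  0.5  -0.32]
w 0.22470884830261947
held 0.22977842005477875 [-0.09 -0.41 -4.54] [ 0.03  0.04 -0.02]
[0.53376021 0.01699284 0.14510773] 18.9667 [ 0.42 -0.43 -4.31]
```

View pics/s1.png

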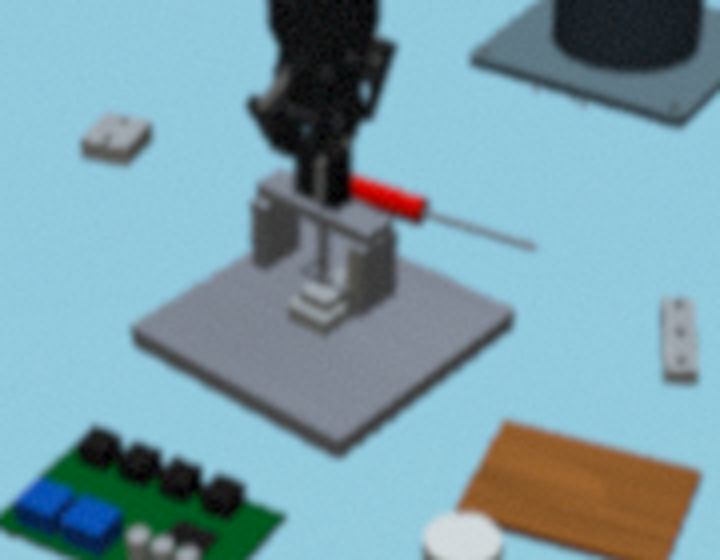

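The gauge hangs upright and square over the block, with the foot's rod (325,250) above the pad (325,290).

Run:
```python
from h import *
t=[.5337,.017]
bot.line_to([*t,.116],vel=.03); bot.dwell(.2)
z=down([*t,.116],0,.1085,step=.0005,thr=2.5)
bot.gripper_to(.6); bot.dwell(.2)
s=bot.read_state(); print(np.round(s["contact_force"],2))
bot.line_to([*t,.30],vel=.12)
im,W=cloud("wrist"); save("w4.png",im)
print("handle",rect(W,t,.06,.115,.15)); print("all",rect(W,t,.09,.065,.15)); print(bot.read_state()["t"])
im,W=cloud("scene"); save("s2.png",im[150:270,200:340],5)
```

```text
down z 0.113 ee 0.11360594942539208 df 8.54904315034148
[-0.19 -0.37  0.26]
handle {'c': array([0.5332, 0.017 ]), 'size': array([39.5, 19.8]), 'yaw': 83.14, 'z': array([0.1267, 0.1332, 0.1345]), 'n': 1133}
all {'c': array([0.5339, 0.0166]), 'size': array([103.9,  41.1]), 'yaw': 83.16, 'z': array([0.0753, 0.0881, 0.134 ]), 'n': 3388}
24.15
```

View pics/s2.png

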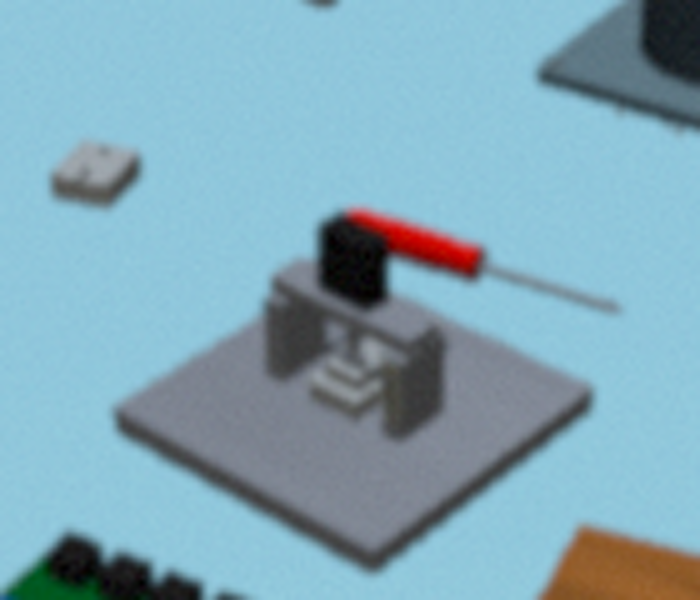

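```bash
python3 -c "
from h import *
finish_job()"
```

```text
the job is handed in; nothing more can be done
```

The block lies pad up at the centre of the plate, and the gauge stands over it with its foot on the pad. Both are released, and the job was handed in at about 24 s.

**Block:** After release it was level and flat on the plate, with the pad centre at (0.5335, 0.017) and the pad top 24 mm above the plate.

**Gauge:**
- **Lowering:** I stopped on contact; the upward force had risen by about 8.5 N when the legs met the plate.
- **Position:** The handle centre measured (0.533, 0.017), less than 1 mm from the pad centre.
- **Height:** The handle top sits at about 0.1335–0.134 m, which matches legs flat on the plate (0.0196 + 0.114 = 0.1336).
- **Look:** The last scene picture shows it upright and straddling the block, with the gripper clear above.

**Not checked:** I did not read the pointer on the scale. The reading of about 24 mm is inferred from the seated height and the pad's height. I did not re-measure the bystanders; I noticed no contact with them, and those in the last pictures looked unmoved. No check failed or disagreed.

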